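# Seat the drilling template on the toy-hatch jig

## Robot

A 6-joint arm with a two-finger parallel gripper is mounted at the origin on the work surface. World frame = base frame: x ahead of the robot, y to its left, z up, the work surface at z = 0. Lengths are in mm, angles in rad, forces in N, time in s.
With the tool pointing down it reaches from about 350 to 775 mm from the base axis. Payload 7.3 kg.
Tool frame: the origin (TCP) lies between the finger pads; the fingertips stand 14 mm ahead of it and the grasp point (between the pads) lies 5 mm behind it; y points along the fingers, z is the direction in which the jaws open and shut, and the axes are right-handed (so a half turn about y gives the same grasp; the last joint's range is limited). The gripper opens to 92 mm and grips with 3 to 60 N. Pads are 19 mm wide; open, the fingers measure 130 mm over their backs; the gripper's body (75 mm by 190 mm) begins 47 mm behind the grasp point.
Start: joints at [0.993, 0.342, 1.524, -0, 1.275, -0.146], TCP at [219.704, 476.837, 240.741] pointing down, gripper open.
Joint ranges: [-2.53, 2.53], [-0.77, 2.02], [0.04, 2.7], [-1, 4.14], [0.28, 2.66], [-3.11, 3.11]. Speed limits (rad/s): [2.57, 2.57, 3.14, 3.14, 3.14, 3.14].

## Interface

Orientations are given as [roll, pitch, yaw] about the fixed x, y, z axes, in that order (R = Rz(yaw) Ry(pitch) Rx(roll)).
In Python, from plant import bot, vision, order gives the robot as it stands.
- The arm moves only by the tool apply_moves, never from a script. Its argument "rows" is a list of rows, each a list of 3 entries, a list of its own where there are three numbers: the shift along the tool's x, y, z in cm, then the turn about the tool's y in rad, then the finger opening in cm, from 0 to 9.18. A call has 1 to 5 rows; each row is the pose to reach, as a shift and turn from the pose measured when the call began, along the tool's axes at that moment; what a row does not reach only later rows make up. A row lasts 1/8 s, in which the tool goes at most 62.5 mm and 10.7 degrees, less where a joint would pass 70% of its speed; a pose out of reach is approached as far as the arm can. A call with a gripper value outside its range is refused whole. The fingers move at their own pace and stop on an object; the grip force is fixed at half the most. Time passes only in rows, so rows that repeat a pose let the fingers close. It gives the time, the measured TCP pose, the force and the opening at its end, in the units of the state.
- bot.get_obs(): the state, without advancing time (a new reading comes with each control period).
- vision.capture(name): name is "side" or "top"; returns the picture (480x640x3 uint8, red, green, blue); there is no depth.
- vision.camera_info(name): a dict with "mtx" (3x3 intrinsics, pixels), "distortion" ([k1, k2, p1, p2, k3] as OpenCV has them; the pictures are not rectified), "rvec" (rotation vector, rad) and "tvec" (3), from world to camera coordinates, as OpenCV has them. Camera axes: x right, y down, z forward; pixel columns grow to the right and rows downward; lengths in mm; the calibration is good to about 2 mm. A picture is of the moment at which its call begins. camera_info takes no time and is no camera call.
- order.close_job(): hands the job in, once; it reports no verdict.
The state is a dict: "time": time; "joint_positions": joint angles; "dq": joint speeds; "tau": joint torques, N m; "tool_pos": TCP position; "tcp_rot": TCP orientation; "contact_force": force on the tool from outside, world axes, zero at the start; "moment": the same for the moment, N m; "grip_width": finger opening in mm.
Only numpy, scipy, OpenCV 4.12 (cv2) and the standard library are available. Lean on these libraries where they do the work, as an engineer would, in place of code of your own. Each camera call takes 0.05 s, during which the arm holds its last target.

## Task

Pick up the flat metal drilling template by its handle and hang it on the drilling jig, with both of its end holes over the jig's two upright pins and the plate fully down, flat on the carriage. Then push it along, carriage and all, until its end rests against the jig's upright stop, and let go. Work gently, feeling for the pins rather than forcing the plate or the jig, and leave the other things on the table where they are.

Things in the scene. Friction and masses are not known exactly. Their poses are not given: they have to be found in the camera images.
- template: Loose flat aluminium plate, 70 (x) by 240 (y) by 8 mm, about 0.25 to 0.5 kg, lying flat, handle up. Origin: centre of the underside; z up, y along its length. Two 12.5 mm through holes at x = 0, y = -72 and +72 mm; four small drill bushings near the middle are too small for the pins. Symmetrical: fits either way round.
- template_handle (a point): Centre of the template's handle: a block in the middle of the plate's top, 24 (x) by 30 (y) by 32 mm tall (8 to 40 mm above the underside); axes as the template's.
- jig: Drilling jig fixed to the table. Origin: centre of the underside of its plywood base, 110 (x) by 344 (y) by 12 mm; z up, y along its length. Two rails carry a grey carriage (86 by 196 mm) that slides along y. On it, at x = 0, stand two upright steel pins 144 mm apart, 72 mm either side of its middle, 10 mm thick, 24 mm tall, tapered to 9 mm at the tip.
- jig_slideway (a point): Fixed point over the jig's origin, 34 mm up: height of the carriage's top, on which the plate must lie. Pin tips are 24 mm higher. Axes as the jig's. WHERE THE CARRIAGE STANDS IS NOT MEASURED: at the start its middle is anywhere from y = -20 to +20 mm of this point; find the pins by feel or sight. It slides from y = -30 to +48 mm and stays where left; see jig_stop for forces.
- jig_stop (a point): Middle of the top inner edge of the upright wooden stop (90 by 15 mm, 60 mm high) at the jig's +y end, 156 mm from its origin; the plate's end touches it when the plate's middle is at jig y = +36 mm. Moving the carriage takes 6 N: a plate pressed lightly (below 5 N) slides over the pin tips, harder it may drag them. Over 40 N between plate and jig (with carriage, pins, stop) is forcing.
- jar: bystander: glass jar, 48 mm wide, 55 mm tall; origin under its centre
- cup: bystander: small white cup for screws, 60 mm wide, 40 mm tall; origin under its centre
- screwdriver: bystander: screwdriver lying flat along its own x axis, about 200 mm long; origin near its middle
- wheel: bystander: black toy wheel lying flat, 52 mm wide, 26 mm tall; origin under its centre
- toy_ring: bystander: blue plastic ring lying flat, 84 mm wide, 16 mm tall; origin under its centre
- toy_figure: bystander: small round blue toy animal, 60 mm wide, 48 mm tall; origin under its centre
Mind the look-alikes: they are no part of the job. Several things have the shape of the template; the one meant has the colours described above.

How it is judged:
By the outcome, as a careful person would: the job done as asked, in the order asked, and still so for the second after the job is handed in, with the robot touching nothing.
It also fails if it takes over 69 s, if anything falls off the work surface, if the arm or the gripper's body presses on something with over 40 N, if the wrist force passes 120 N, or if a joint passes its speed limit or range.

## Working session

There is one attempt and no reset: what is moved stays moved. The work goes in short steps, Python scripts to look and compute and a tool call to move; the robot and the scene stay as the last step left them, time stands still between calls to the robot, and variables do not carry over. Pictures are saved under pics/ and viewed, and the job is handed in when it is done.

Besides the shell and the picture viewer there is one more tool, called after "Call:" by a JSON object that holds its "op" and its "data", one argument or row to a line. apply_moves: Moves the arm, as the interface text tells. Its arguments: {"type":"object","properties":{"rows":{"type":"array","items":{"type":"array"}}},"required":["rows"]}

```bash
mkdir -p pics; ls; python3 - <<'E'
from plant import bot, vision, order
import cv2
print(bot.get_obs())
for n in ("side","top"):
    im=vision.capture(n); cv2.imwrite(f"pics/{n}0.png",im[:,:,::-1]); print(n,vision.camera_info(n))
E
```

```text
pics
{'time': 0.0, 'joint_positions': array([ 9.92998324e-01,  3.42722977e-01,  1.52503842e+00, -4.03648037e-06,
        1.27536517e+00, -1.46009294e-01]), 'dq': array([-0.00084884,  0.00056373,  0.00063795, -0.00121405,  0.00110992,
       -0.00023976]), 'tau': array([-1.75122317e-03, -4.31239629e+01, -2.44221872e+01,  7.16068083e-02,
        5.57091774e-02, -1.57018653e-04]), 'tool_pos': array([219.48261626, 476.49475937, 240.03733393]), 'tcp_rot': array([-1.57231447e+00,  2.19351004e-04, -4.31787697e-01]), 'contact_force': array([0.16975611, 1.19071609, 0.4893971 ]), 'moment': array([-0.01331645,  0.0384029 , -0.01169067]), 'grip_width': 91.55287862432895}
side {'mtx': array([[494.45328544,   0.        , 320.30380102],
       [  0.        , 494.45328544, 241.52623662],
       [  0.        ,   0.        ,   1.        ]]), 'distortion': array([-0.02869985,  0.        ,  0.        ,  0.        ,  0.        ]), 'rvec': array([ 2.27892234, -0.44846856,  0.22220963]), 'tvec': array([-524.35827626,  107.57945328, 1153.08166849])}
top {'mtx': array([[581.1063986 ,   0.        , 322.58715872],
       [  0.        , 581.1063986 , 244.31687978],
       [  0.        ,   0.        ,   1.        ]]), 'distortion': array([0.01030218, 0.        , 0.        , 0.        , 0.        ]), 'rvec': array([ 2.1246415 , -2.09733618,  0.2186211 ]), 'tvec': array([ -89.92738476,  528.61931392, 1307.82708388])}
```

View pics/side0.png

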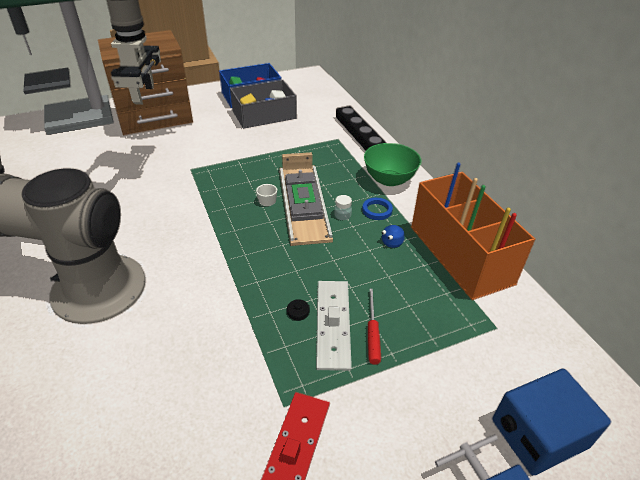

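View pics/top0.png

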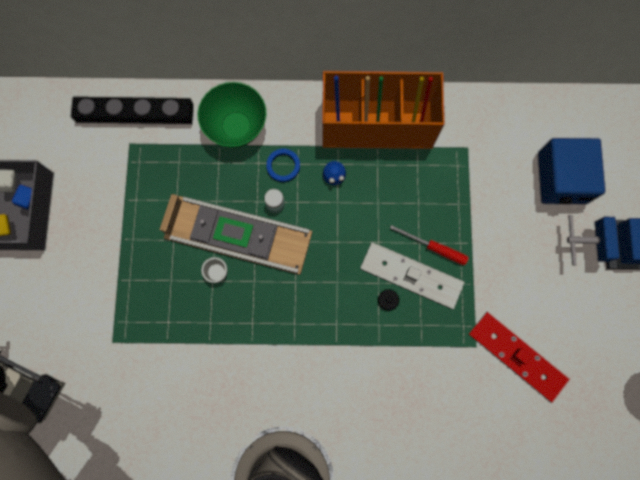

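```bash
cat > h.py <<'E'
from plant import bot, vision, order
import cv2, numpy as np
def cam(n):
    c=vision.camera_info(n); R=cv2.Rodrigues(c["rvec"])[0]; return c,R
def ray(n,uv,z):
    c,R=cam(n); p=cv2.undistortPoints(np.array(uv,float).reshape(-1,1,2),c["mtx"],c["distortion"]).reshape(-1,2)
    o=-R.T@c["tvec"]; d=np.c_[p,np.ones(len(p))]@R
    return o+d*((z-o[2])/d[:,2])[:,None]
def proj(n,P):
    c,R=cam(n); return cv2.projectPoints(np.array(P,float).reshape(-1,1,3),c["rvec"],c["tvec"],c["mtx"],c["distortion"])[0].reshape(-1,2)
def rect(n,im,lo,hi,box,z):
    x0,y0,x1,y1=box; m=np.zeros(im.shape[:2],np.uint8); m[y0:y1,x0:x1]=cv2.inRange(cv2.cvtColor(im,cv2.COLOR_RGB2HSV),lo,hi)[y0:y1,x0:x1]
    k=max(cv2.findContours(m,0,cv2.CHAIN_APPROX_NONE)[0],key=cv2.contourArea)
    W=ray(n,k.reshape(-1,2),z)[:,:2].astype(np.float32); return cv2.minAreaRect(W),k
E
python3 - <<'E'
from h import *
t=cv2.imread("pics/top0.png")
a=cv2.resize(t[225:325,340:500],None,fx=5,fy=5,interpolation=cv2.INTER_CUBIC);cv2.imwrite("pics/c_tmpl.png",a)
a=cv2.resize(t[180:290,150:320],None,fx=4.7,fy=4.7,interpolation=cv2.INTER_CUBIC);cv2.imwrite("pics/c_jig.png",a)
s=cv2.imread("pics/side0.png")
a=cv2.resize(s[145:255,240:380],None,fx=5,fy=5,interpolation=cv2.INTER_CUBIC);cv2.imwrite("pics/c_jigs.png",a)
r,k=rect("top",t[:,:,::-1].copy(),(0,0,120),(180,40,255),(350,235,475,315),8); print("tmpl",r)
r,k=rect("side",s[:,:,::-1].copy(),(0,0,110),(180,60,255),(300,275,360,375),8); print("tmpl side",r)
E
```

```text
tmpl ((468.39892578125, -298.50030517578125), (242.01422119140625, 71.92435455322266), 66.81536865234375)
tmpl side ((467.0155944824219, -306.6976623535156), (254.8232421875, 119.38532257080078), 65.21830749511719)
```

View pics/c_tmpl.png

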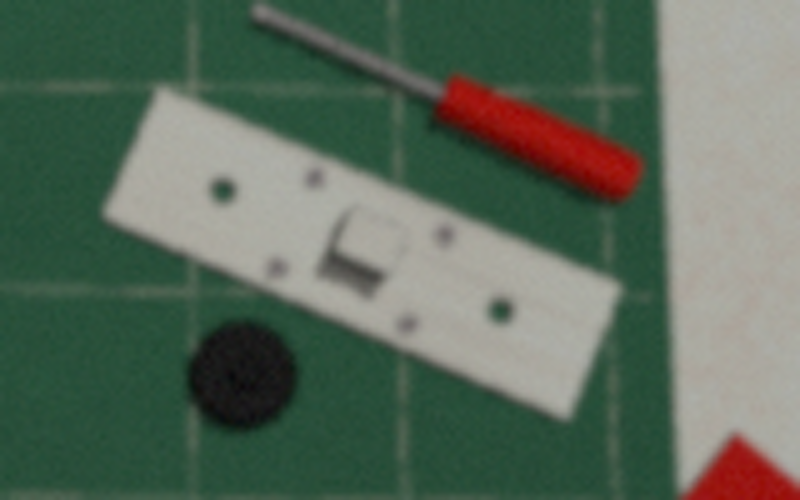

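View pics/c_jig.png

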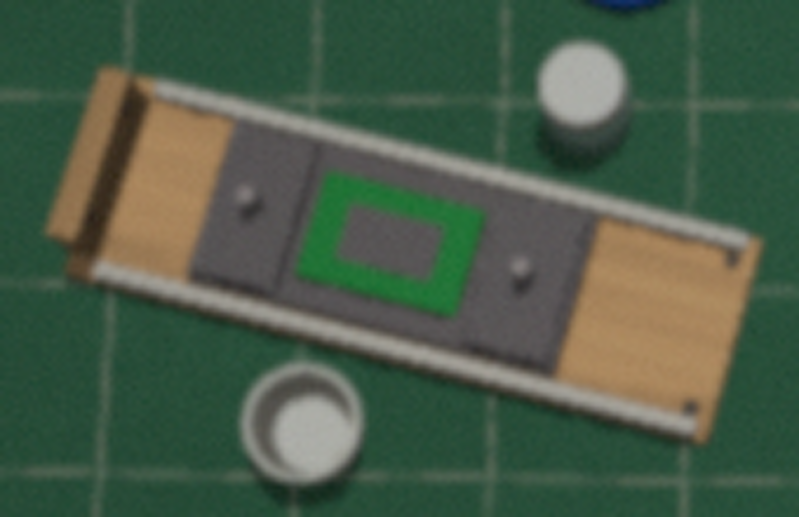

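View pics/c_jigs.png

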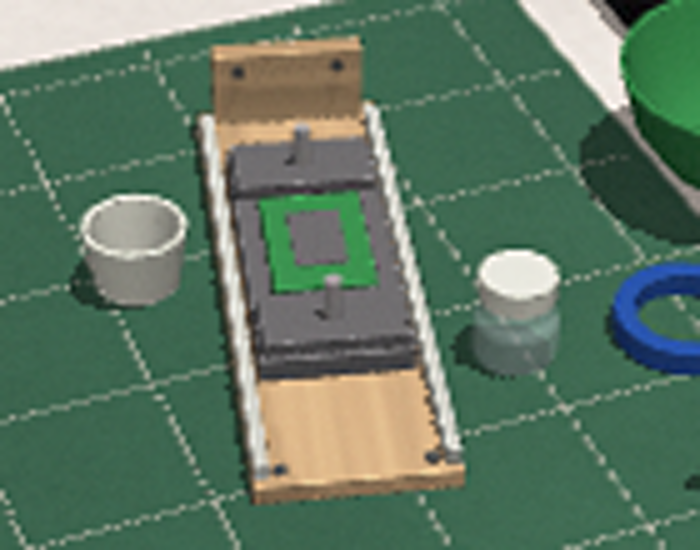

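Candidates with the template's shape: the bare grey-white metal plate at top (412,275), the red plate at top (520,356), and the black strip at (132,109). The bare metal one fits "aluminium" and measures 242x72 mm; the crop confirms its handle, 2 end holes and 4 bushings. Jig: pin tips at about (202,221) and (260,236) in the top view, with the stop at the left end.

```bash
cat > m.py <<'E'
from h import *
h=ray("top",[(384.4,263),(440,287.2)],8); print("holes",h,np.linalg.norm(h[0]-h[1]), h.mean(0), np.arctan2(*(h[0]-h[1])[1::-1]))
# refined holes
t=cv2.imread("pics/top0.png"); g=cv2.cvtColor(t,cv2.COLOR_BGR2GRAY).astype(float)
def cen(u,v,r,dark=True):
    P=g[v-r:v+r+1,u-r:u+r+1]; w=np.clip((np.median(P)-P-8) if dark else (P-np.median(P)-12),0,None)
    yy,xx=np.mgrid[v-r:v+r+1,u-r:u+r+1]; return ((w*xx).sum()/w.sum(),(w*yy).sum()/w.sum())
hc=[cen(384,263,5),cen(440,287,5)];h=ray("top",hc,8);print(hc,h,np.linalg.norm(h[0]-h[1]),h.mean(0),np.arctan2(*(h[0]-h[1])[1::-1]))
a=ray("top",[(202.3,221.3),(260.4,236.5)],58);b=ray("side",[(300.4,171.2),(306.6,201.4)],58)
print("tips top",a,np.linalg.norm(a[0]-a[1]),np.arctan2(*(a[0]-a[1])[1::-1]));print("tips side",b,np.linalg.norm(b[0]-b[1]))
# handle top corners in crop
hd=np.array([(355,205),(407,240),(385,285),(333,252)])/5+(340,225)
print("handle top",ray("top",hd,40),ray("top",hd,40).mean(0))
# jig base corner: stop-free end, rails; base z=12 at right end corners
j=np.array([(763,240),(705,442)])/4.7+(150,180); print("base end",ray("top",j,12))
st=np.array([(132,78),(80,240)])/4.7+(150,180); print("stop inner edge top",ray("top",st,60))
for n,uv in (("cup",(214,268)),("jar",(274,197)),("wheel",(388,300))): print(n,ray("top",[uv],40 if n!="wheel" else 26))
E
python3 m.py
```

```text
holes [[ 495.57057728 -232.59950502    8.        ]
 [ 438.57623557 -364.88640935    8.        ]] 144.04228561596128 [ 467.07340642 -298.74295718    8.        ] 1.1639905086509317
[(np.float64(384.1601786853861), np.float64(262.67453733248243)), (np.float64(439.75956284153006), np.float64(286.64002732240436))] [[ 496.36012755 -232.02847822    8.        ]
 [ 439.9162184  -364.35133536    8.        ]] 143.8584491840146 [ 468.13817297 -298.18990679    8.        ] 1.1676033536063648
tips top [[580.97738456 201.40539712  58.        ]
 [546.00762407  63.09413283  58.        ]] 142.66355519031964 1.323152355162091
tips side [[586.12938437 192.42791945  58.        ]
 [550.98123966  55.01940483  58.        ]] 141.83261953948255
handle top [[ 483.48493544 -291.72763254   40.        ]
 [ 467.13920349 -315.81012346   40.        ]
 [ 445.70176979 -305.04880133   40.        ]
 [ 460.99089222 -281.00010397   40.        ]] [ 464.32920024 -298.39666532   40.        ]
base end [[571.48402159 -57.5935413   12.        ]
 [465.38136243 -29.79110405  12.        ]]
stop inner edge top [[640.19965653 261.8225967   60.        ]
 [555.79439274 282.36538984  60.        ]]
cup [[472.7400081  171.51877737  40.        ]]
jar [[648.13042879  35.72866002  40.        ]]
wheel [[ 404.22336535 -238.34984751   26.        ]]
```

```bash
cat > m2.py <<'E'
from h import *
print("side proj tips",proj("side",[(581,201.4,58),(546,63.1,58)]),"holes",proj("side",[(496.4,-232,8),(439.9,-364.4,8)]))
s=cv2.imread("pics/side0.png");
a=cv2.resize(s[270:380,290:400],None,fx=5,fy=5,interpolation=cv2.INTER_CUBIC);cv2.imwrite("pics/c_ts.png",a)
t=s.copy()
for p in proj("side",[(581,201.4,58),(546,63.1,58),(581,201.4,34),(546,63.1,34)]): pass
a=cv2.resize(s[160:225,270:335],None,fx=9,fy=9,interpolation=cv2.INTER_CUBIC)
for p in proj("side",[(581,201.4,58),(546,63.1,58),(581,201.4,34),(546,63.1,34)]): cv2.circle(a,tuple(int(x) for x in (p-(270,160)+.5)*9),3,(0,0,255),-1)
cv2.imwrite("pics/c_p.png",a)
E
python3 m2.py
```

```text
side proj tips [[297.61637121 169.91143742]
 [303.74868488 200.08274215]] holes [[330.37346371 295.40751542]
 [330.93805429 347.41452169]]
```

View pics/c_p.png

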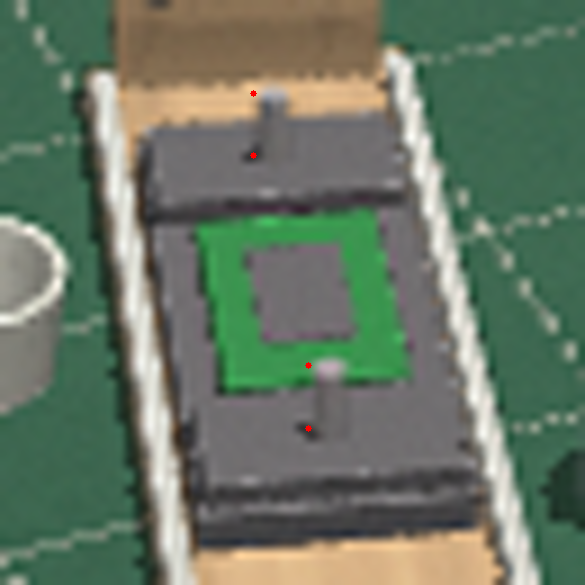

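View pics/c_ts.png

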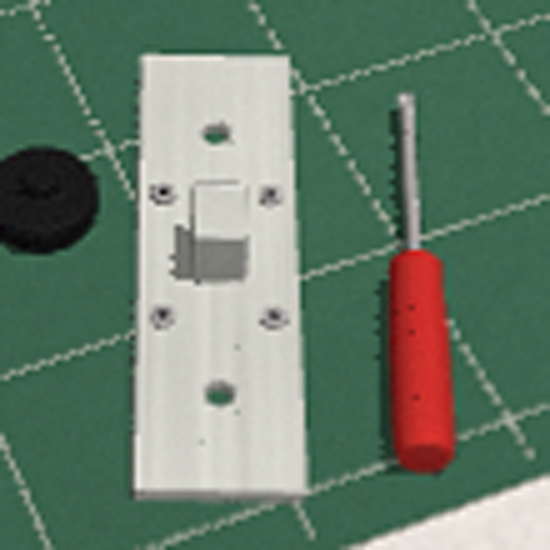

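```bash
cat >> h.py <<'E'
def plan(tgt,yaw,o=None):
    o=o or bot.get_obs(); R=cv2.Rodrigues(np.zeros(3))[0]
    from scipy.spatial.transform import Rotation as Ro
    R=Ro.from_euler("xyz",o["tcp_rot"]).as_matrix()
    d=R.T@(np.array(tgt)-o["tool_pos"])/10
    print("shift cm",d.round(2),"turn",round(float(o["tcp_rot"][2]-yaw),3),"| at",o["tool_pos"].round(1),o["tcp_rot"].round(3),"F",o["contact_force"].round(1),"M",o["moment"].round(2),"w",round(o["grip_width"],1),"t",o["time"])
E
python3 - <<'E'
from h import *
p=ray("side",[(333.4,296.4),(334,348.9)],8); print(p,p.mean(0),np.linalg.norm(p[0]-p[1]))
plan((466,-150,200),-.404)
plan((466,-300,110),-.404)
E
```

```text
[[ 501.65434823 -237.35616522    8.        ]
 [ 444.32918659 -370.20676957    8.        ]] [ 472.99176741 -303.7814674     8.        ] 144.69090238382233
shift cm [ 48.61   4.07 -46.58] turn -0.028 | at [219.5 476.5 240.1] [-1.572  0.    -0.432] F [-0.3  0.2 -0.2] M [-0.05 -0.05  0.02] w 91.9 t 0.1
shift cm [ 54.89  13.08 -60.19] turn -0.028 | at [219.5 476.5 240.1] [-1.572  0.    -0.432] F [-0.3  0.2 -0.2] M [-0.05 -0.05  0.02] w 91.9 t 0.1
```

Call:
{"op": "apply_moves", "data": {
  "rows": [
    [[33,2,-20],0,6],
    [[33,2,-20],0,6],
    [[33,2,-20],0,6],
    [[33,2,-20],0,6],
    [[33,2,-20],0,6]
  ]
}}

```text
time: 0.72
tool_pos: [394.8, 216.3, 224.0]
tcp_rot: [-1.572, 0.0, -0.432]
contact_force: [1.1, 1.3, -0.5]
grip_width: 60.2
```

```bash
python3 -c "
from h import *
plan((470,-301,120),-.404)"
```

```text
shift cm [ 28.47  10.45 -43.83] turn -0.028 | at [394.8 216.3 224. ] [-1.572  0.    -0.432] F [ 1.1  1.3 -0.5] M [-0.03 -0.03  0.06] w 60.2 t 0.725
```

Call:
{"op": "apply_moves", "data": {
  "rows": [
    [[28.5,10.4,-43.8],-0.028,6],
    [[28.5,10.4,-43.8],-0.028,6],
    [[28.5,10.4,-43.8],-0.028,6],
    [[28.5,10.4,-43.8],-0.028,6],
    [[28.5,10.4,-43.8],-0.028,6]
  ]
}}

```text
time: 1.35
tool_pos: [438.6, -87.2, 163.2]
tcp_rot: [-1.572, 0.0, -0.404]
contact_force: [0.8, 0.1, 0.5]
grip_width: 59.7
```

```bash
python3 -c "
from h import *
plan((470,-301,100),-.404)"
```

```text
shift cm [ 11.29   6.34 -18.42] turn 0.0 | at [438.6 -87.2 163.2] [-1.572  0.    -0.404] F [0.8 0.1 0.5] M [ 0.03 -0.05 -0.03] w 59.7 t 1.35
```

Call:
{"op": "apply_moves", "data": {
  "rows": [
    [[11.3,6.3,-18.4],0,6],
    [[11.3,6.3,-18.4],0,6],
    [[11.3,6.3,-18.4],0,6],
    [[11.3,6.3,-18.4],0,6],
    [[11.3,6.3,-18.4],0,6]
  ]
}}

```text
time: 1.98
tool_pos: [469.5, -303.0, 98.8]
tcp_rot: [-1.572, 0.002, -0.407]
contact_force: [-0.4, -0.3, 0.1]
grip_width: 59.9
```

```bash
cat > m3.py <<'E'
from h import *
import sys
k=sys.argv[1]; B={"top":[int(v) for v in sys.argv[2].split(",")],"side":[int(v) for v in sys.argv[3].split(",")]}
for n in ("top","side"):
    im=vision.capture(n)[:,:,::-1]; cv2.imwrite(f"pics/{n}{k}.png",im); x,y,w,h=B[n]
    cv2.imwrite(f"pics/{n}{k}c.png",cv2.resize(im[y:y+h,x:x+w],None,fx=5,fy=5,interpolation=cv2.INTER_CUBIC))
plan((470,-301,27),-.404)
E
python3 m3.py 1 340,225,160,100 280,250,120,120
```

```text
shift cm [ 0.07  7.29 -0.05] turn -0.001 | at [ 469.7 -300.3   99.9] [-1.571  0.002 -0.405] F [-0.1  0.   0.7] M [-0.02 -0.01  0.01] w 60.4 t 2.075
```

View pics/top1c.png

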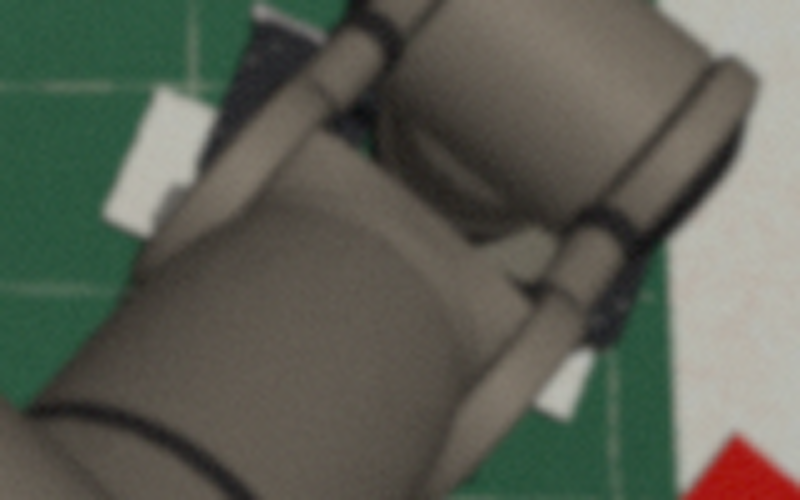

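View pics/side1c.png

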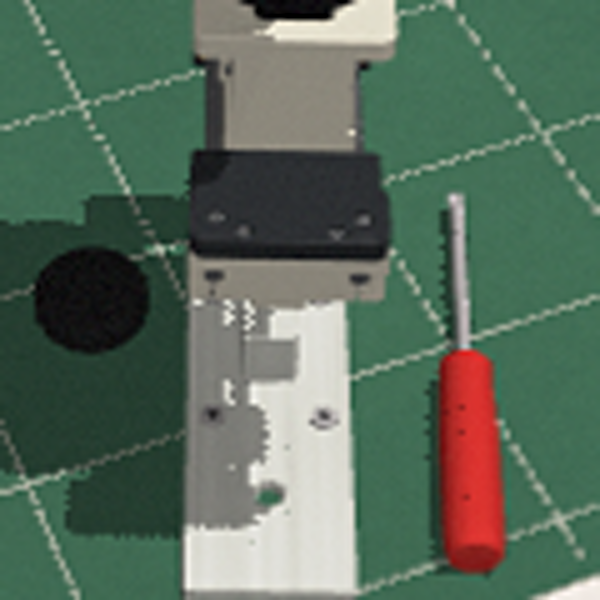

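```bash
python3 - <<'E'
from h import *
y=-.405; ex=np.array([np.cos(y),np.sin(y),0]); ey=np.array([-np.sin(y),np.cos(y),0]); c=np.array([469.7,-300.3,99.9+42])
for n,o in (("side",(280,250)),("top",(340,225))):
  for sz in (-95,95): print(n,sz,[((proj(n,c+sx*ex+sz*ey)[0]-o+.5)*5).round(0) for sx in (-37.5,37.5)])
E
```

```text
side -95 [array([175., 330.]), array([375., 334.])]
side 95 [array([182., -17.]), array([357., -13.])]
top -95 [array([585., 366.]), array([648., 209.])]
top 95 [array([178., 189.]), array([244.,  36.])]
```

Call:
{"op": "apply_moves", "data": {
  "rows": [
    [[-0.1,4,0.1],0,6],
    [[-0.1,6,0.1],0,6],
    [[-0.1,7.4,0.1],0,6],
    [[-0.1,7.4,0.1],0,6]
  ]
}}

```text
time: 2.58
tool_pos: [468.9, -297.9, 25.6]
tcp_rot: [-1.571, 0.003, -0.403]
contact_force: [-0.3, -0.6, 0.3]
grip_width: 60.0
```

```bash
python3 m3.py 2 340,225,160,100 280,250,120,120
```

```text
shift cm [ 0.13 -0.03 -0.17] turn 0.0 | at [ 469.5 -298.9   26.7] [-1.571e+00  1.000e-03 -4.040e-01] F [ 0.1 -0.8  0.4] M [-0.01 -0.03  0.04] w 60.2 t 2.675
```

View pics/side2c.png

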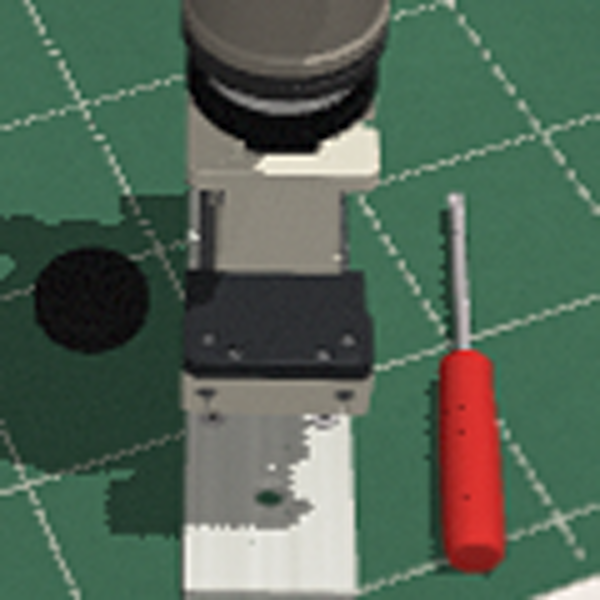

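Call:
{"op": "apply_moves", "data": {
  "rows": [
    [[0,0,0],0,3.6],
    [[0,0,0],0,3.2],
    [[0,0,0],0,2.5],
    [[0,0,0],0,2.5],
    [[0,0,0],0,2.5]
  ]
}}

```text
time: 3.3
tool_pos: [469.6, -299.2, 27.0]
tcp_rot: [-1.572, 0.0, -0.404]
contact_force: [-1.4, -1.7, 2.8]
grip_width: 29.9
```

```bash
python3 m3.py 3 340,225,160,100 280,250,120,120
```

```text
shift cm [ 0.11 -0.   -0.15] turn 0.0 | at [ 469.6 -299.2   27. ] [-1.572  0.    -0.404] F [-1.9 -0.9  3.4] M [-0.17  0.18 -0.05] w 29.9 t 3.4
```

View pics/side3c.png

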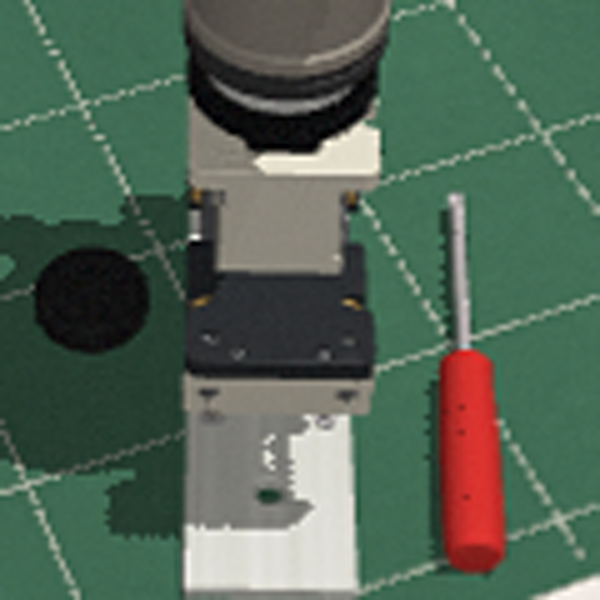

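View pics/top3c.png

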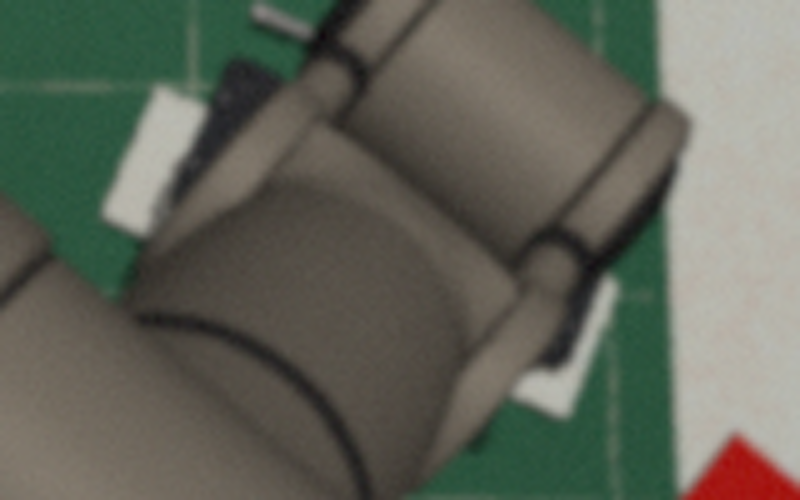

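Call:
{"op": "apply_moves", "data": {
  "rows": [
    [[0,-1,0],0,2.5],
    [[0,-4,0],0,2.5],
    [[0,-9,0],0,2.5],
    [[0,-11,0],0,2.5],
    [[0,-11,0],0,2.5]
  ]
}}

```text
time: 4.03
tool_pos: [470.2, -299.3, 138.4]
tcp_rot: [-1.572, -0.003, -0.404]
contact_force: [-0.5, 0.1, -3.6]
grip_width: 30.0
```

```bash
python3 -c "
from h import *
plan((563.5,120,137),-.248)"
```

```text
shift cm [-7.9   0.05 42.22] turn -0.156 | at [ 470.2 -299.3  138.4] [-1.572 -0.003 -0.404] F [-0.5  0.1 -3.6] M [ 0.03 -0.03  0.02] w 30.0 t 4.025
```

Call:
{"op": "apply_moves", "data": {
  "rows": [
    [[-0.5,0,3],-0.01,2.5],
    [[-1.5,0,8],-0.04,2.5],
    [[-2.5,0,13],-0.07,2.5],
    [[-3.5,0,18],-0.1,2.5],
    [[-4.4,0,23],-0.12,2.5]
  ]
}}

```text
time: 4.65
tool_pos: [519.2, -68.5, 136.2]
tcp_rot: [-1.573, 0.001, -0.283]
contact_force: [0.5, -0.9, -4.1]
grip_width: 29.9
```

```bash
python3 -c "
from h import *
plan((563.5,132,137),-.248)"
```

```text
shift cm [-1.35 -0.12 20.49] turn -0.035 | at [519.2 -68.5 136.2] [-1.573e+00  1.000e-03 -2.830e-01] F [ 0.5 -0.9 -4.1] M [ 0.03 -0.04  0.01] w 29.9 t 4.65
```

Call:
{"op": "apply_moves", "data": {
  "rows": [
    [[-0.4,0,6],-0.012,2.5],
    [[-0.8,0,12],-0.024,2.5],
    [[-1.2,0,17],-0.035,2.5],
    [[-1.35,0,20.5],-0.035,2.5],
    [[-1.35,0,20.5],-0.035,2.5]
  ]
}}

```text
time: 5.28
tool_pos: [562.5, 134.6, 133.7]
tcp_rot: [-1.573, 0.004, -0.245]
contact_force: [-0.1, -1.2, -4.2]
grip_width: 29.7
```

```bash
python3 m3.py 4 150,150,160,120 240,110,140,120; python3 -c "
from h import *
plan((563.5,132,92),-.248)"
```

```text
shift cm [  1.69  10.85 -44.21] turn 0.157 | at [562.4 132.  134.1] [-1.574  0.004 -0.247] F [ 0.1 -0.1 -3.7] M [0.05 0.01 0.05] w 29.4 t 5.375
shift cm [0.13 4.21 0.04] turn 0.001 | at [562.4 132.  134.1] [-1.574  0.004 -0.247] F [ 0.1 -0.1 -3.7] M [0.05 0.01 0.05] w 29.4 t 5.375
```

View pics/side4c.png

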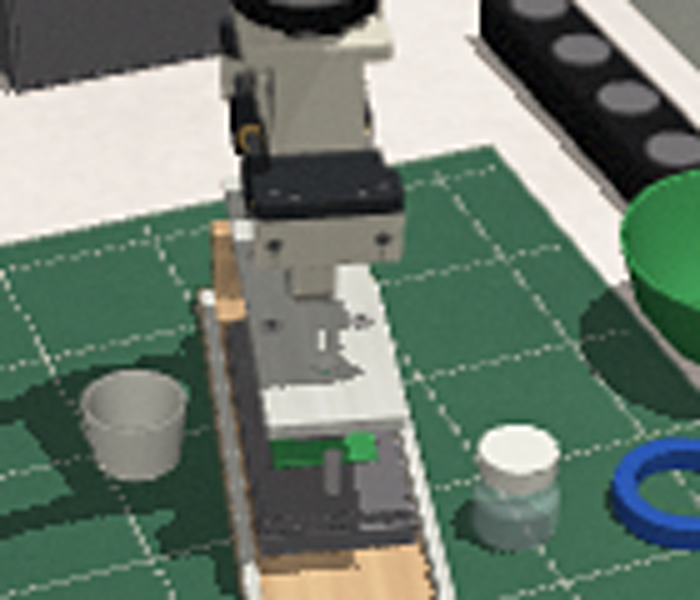

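View pics/top4c.png

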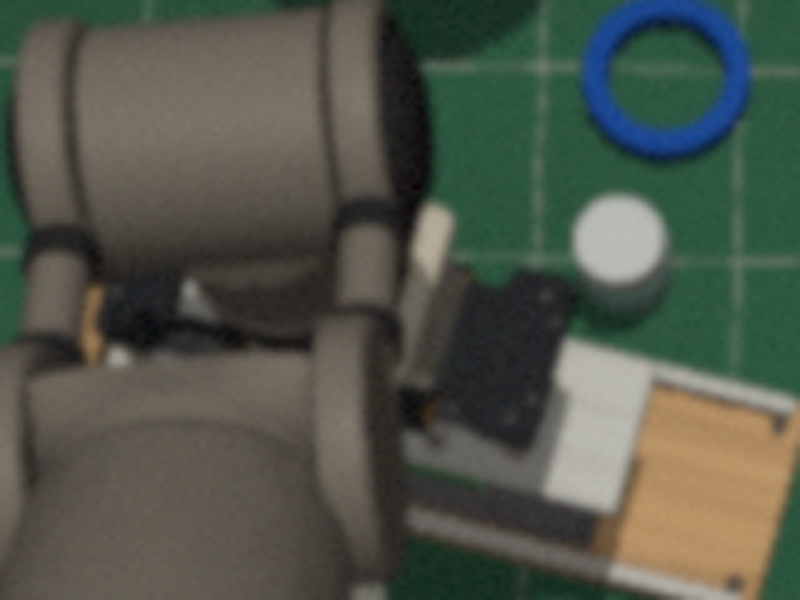

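```bash
python3 - <<'E'
from h import *
y=-.247; ex=np.array([np.cos(y),np.sin(y),0]); ey=np.array([-np.sin(y),np.cos(y),0]); T=np.array([562.4,132,134.1])
C=T-[0,0,19]
E=[C-120*ey+s*35*ex for s in (-1,1)]
print("exp top crop",((proj("top",E)-(150,150)+.5)*5).round(0)," side",((proj("side",E)-(240,110)+.5)*5).round(0))
# pins in this frame (top estimate)
p=[(581,201.4,58),(546,63.1,58)]
print("pins", [(np.dot(np.array(q)-T,ex).round(1),np.dot(np.array(q)-T,ey).round(1)) for q in p], "pin2 side crop",(proj("side",[p[1]])-(240,110)+.5)*5)
E
```

```text
exp top crop [[624. 510.]
 [667. 363.]]  side [[262. 428.]
 [400. 417.]]
pins [(np.float64(1.1), np.float64(71.8)), (np.float64(0.9), np.float64(-70.8))] pin2 side crop [[321.24342441 452.91371075]]
```

```bash
python3 - <<'E'
from h import *
t=cv2.imread("pics/top4.png");s=cv2.imread("pics/side4.png");T=np.array([562.4,132,134.1])
y=-.247; ex=np.array([np.cos(y),np.sin(y),0]); ey=np.array([-np.sin(y),np.cos(y),0])
C=T-[0,0,19];E=[C-120*ey-35*ex,C-120*ey+35*ex,C-70*ey+35*ex,C-70*ey-35*ex]
def mk(im,n,x,yy,w,h,f,P,name):
    a=cv2.resize(im[yy:yy+h,x:x+w],None,fx=f,fy=f,interpolation=cv2.INTER_CUBIC)
    p=((proj(n,P)-(x,yy)+.5)*f).astype(np.int32); cv2.polylines(a,[p.reshape(-1,1,2)],True,(0,0,255),1); cv2.imwrite(name,a)
mk(t,"top",240,205,60,60,10,E,"pics/z1.png"); mk(s,"side",280,165,60,60,10,E,"pics/z2.png")
E
```

```text
(no output)
```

View pics/z1.png

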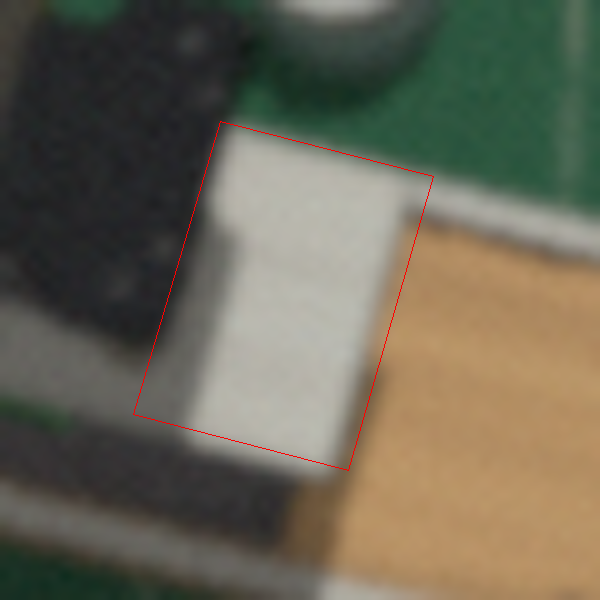

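View pics/z2.png

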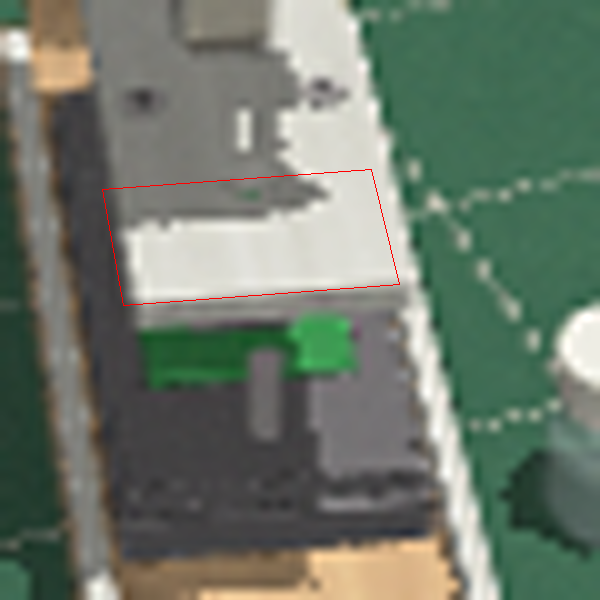

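```bash
python3 - <<'E'
from h import *
y=-.247; ex=np.array([np.cos(y),np.sin(y),0]); ey=np.array([-np.sin(y),np.cos(y),0])
for T in ([562.4,132,134.1],[562.45,133.3,133.9]):
    T=np.array(T)
    print("finger",((proj("side",[T-34*ey-[0,0,14]-9.5*ex,T-34*ey-[0,0,14]+9.5*ex])-(280,165)+.5)*10).round(0),
     "body",((proj("side",[T-95*ey+[0,0,42]-37.5*ex,T-95*ey+[0,0,42]+37.5*ex])-(240,110)+.5)*5).round(0),
     "plate",((proj("side",[T-120*ey-[0,0,19]-35*ex,T-120*ey-[0,0,19]+35*ex])-(280,165)+.5)*10).round(0))
s=cv2.imread("pics/side4.png")
cv2.imwrite("pics/z3.png",cv2.resize(s[135:205,280:340],None,fx=10,fy=8.5,interpolation=cv2.INTER_CUBIC))
E
```

```text
finger [[185.  87.]
 [256.  82.]] body [[249. 299.]
 [399. 288.]] plate [[124. 306.]
 [400. 285.]]
finger [[183.  85.]
 [255.  80.]] body [[248. 297.]
 [399. 287.]] plate [[122. 303.]
 [398. 282.]]
```

View pics/z3.png

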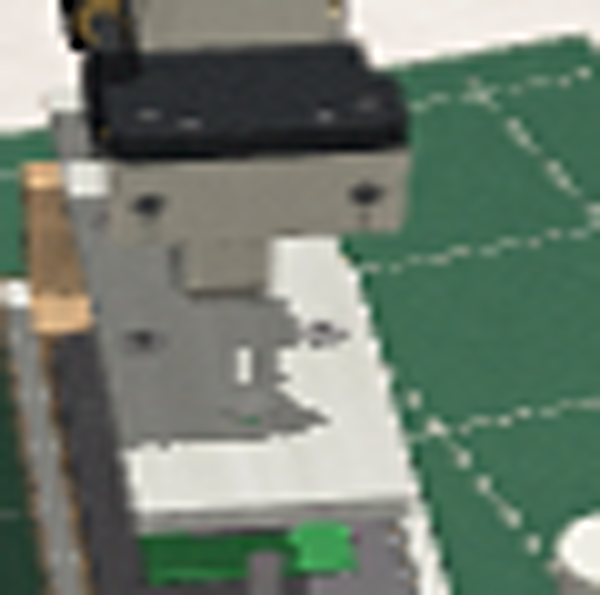

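```bash
python3 -c "
from h import *
plan((566.4,131.5,102),-.248)
import numpy as np
c,R=cam('top');print(-R.T@c['tvec']);c,R=cam('side');print(-R.T@c['tvec'])"
```

```text
shift cm [0.42 3.21 0.06] turn 0.001 | at [562.4 132.  134.1] [-1.574  0.004 -0.247] F [ 0.1 -0.1 -3.7] M [0.05 0.01 0.05] w 29.4 t 5.375
[ 248.24602029  -87.15170956 1388.78201596]
[ 168.68572664 -913.71845002  867.63240751]
```

Call:
{"op": "apply_moves", "data": {
  "rows": [
    [[0.2,1.5,0],0,2.5],
    [[0.4,3,0.05],0,2.5],
    [[0.4,3.2,0.05],0,2.5],
    [[0.4,3.2,0.05],0,2.5],
    [[0.4,3.2,0.05],0,2.5]
  ]
}}

```text
time: 6.0
tool_pos: [566.6, 131.4, 102.6]
tcp_rot: [-1.574, 0.003, -0.247]
contact_force: [-0.1, 0.5, -3.4]
grip_width: 29.7
```

```bash
cat > m4.py <<'E'
from h import *
import sys
k=sys.argv[1]
o=bot.get_obs();T=o["tool_pos"];y=o["tcp_rot"][2]
t=vision.capture("top")[:,:,::-1].copy();s=vision.capture("side")[:,:,::-1].copy();cv2.imwrite(f"pics/top{k}.png",t);cv2.imwrite(f"pics/side{k}.png",s)
ex=np.array([np.cos(y),np.sin(y),0]); ey=np.array([-np.sin(y),np.cos(y),0])
C=T-[0,0,19];E=[C-120*ey-35*ex,C-120*ey+35*ex,C-60*ey+35*ex,C-60*ey-35*ex]
def mk(im,n,x,yy,w,h,f,P,name):
    a=cv2.resize(im[yy:yy+h,x:x+w],None,fx=f,fy=f,interpolation=cv2.INTER_CUBIC)
    p=((proj(n,P)-(x,yy)+.5)*f).round().astype(np.int32); print(n,p.tolist()); cv2.polylines(a,[p.reshape(-1,1,2)],True,(0,0,255),1); cv2.imwrite(name,a)
mk(t,"top",240,205,60,60,10,E,f"pics/zt{k}.png"); mk(s,"side",270,150,60,60,10,E,f"pics/zs{k}.png")
plan((566.4,131.5,93),-.248)
E
python3 m4.py 5
```

```text
top [[363, 480], [446, 193], [197, 128], [111, 414]]
side [[242, 552], [513, 531], [480, 392], [217, 412]]
shift cm [-0.01  0.96  0.  ] turn 0.001 | at [566.5 131.5 102.6] [-1.574  0.003 -0.247] F [ 0.  -0.2 -4. ] M [ 0.03 -0.04  0.01] w 29.9 t 6.1
```

View pics/zt5.png

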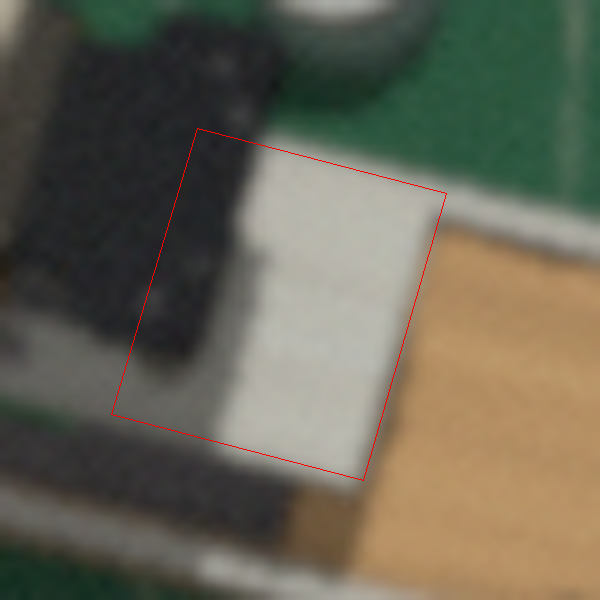

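View pics/zs5.png

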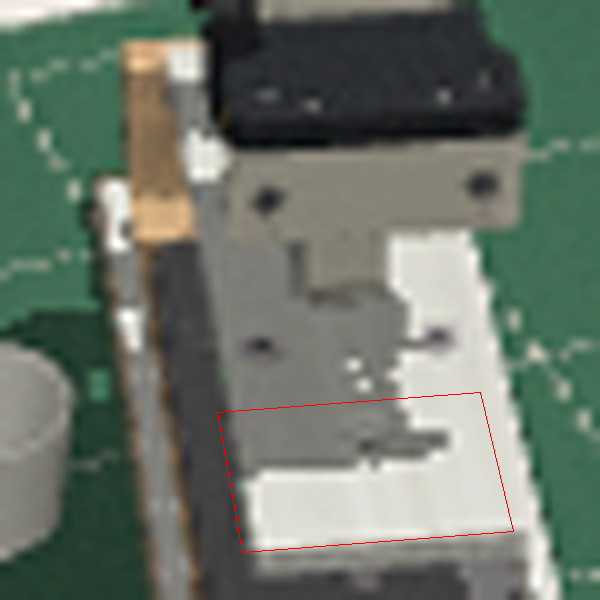

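```bash
python3 - <<'E'
from h import *
t=cv2.imread("pics/top0.png")
T=np.array([566.5,131.5,102.6]);y=-.247
ex=np.array([np.cos(y),np.sin(y),0]); ey=np.array([-np.sin(y),np.cos(y),0])
out=[]
for (x,yy),sg in (((190,209),1),((248,224),-1)):
    a=cv2.resize(t[yy:yy+25,x:x+25],None,fx=16,fy=16,interpolation=cv2.INTER_CUBIC)
    q=T+72*sg*ey; q[2]=58
    for z,rad in ((58,4.5),(34,5)):
        th=np.linspace(0,2*np.pi,40); P=[[q[0]+rad*np.cos(v),q[1]+rad*np.sin(v),z] for v in th]
        p=((proj("top",P)-(x,yy)+.5)*16).astype(np.int32); cv2.polylines(a,[p.reshape(-1,1,2)],True,(0,0,255) if z==58 else (255,0,0),1)
    out.append(a)
cv2.imwrite("pics/zp.png",np.hstack(out))
s=cv2.imread("pics/side0.png");out=[]
for (x,yy),sg in (((288,160),1),((294,190),-1)):
    a=cv2.resize(s[yy:yy+25,x:x+25],None,fx=16,fy=16,interpolation=cv2.INTER_CUBIC)
    q=T+72*sg*ey
    for z,rad in ((58,4.5),(34,5)):
        th=np.linspace(0,2*np.pi,40); P=[[q[0]+rad*np.cos(v),q[1]+rad*np.sin(v),z] for v in th]
        p=((proj("side",P)-(x,yy)+.5)*16).astype(np.int32); cv2.polylines(a,[p.reshape(-1,1,2)],True,(0,0,255) if z==58 else (255,0,0),1)
    out.append(a)
cv2.imwrite("pics/zps.png",np.hstack(out))
E
```

```text
(no output)
```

View pics/zp.png

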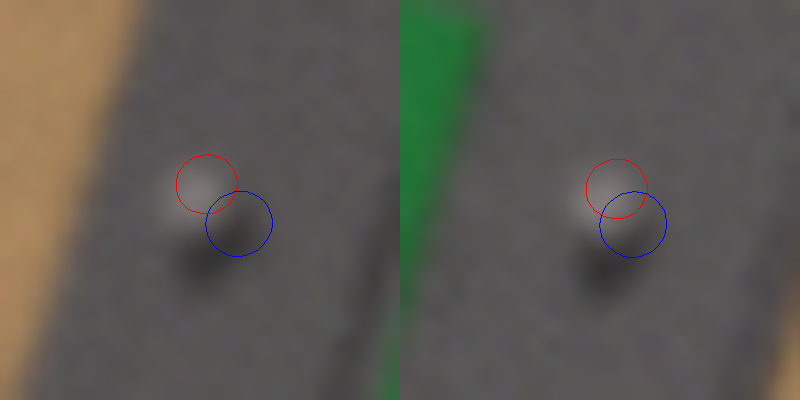

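View pics/zps.png

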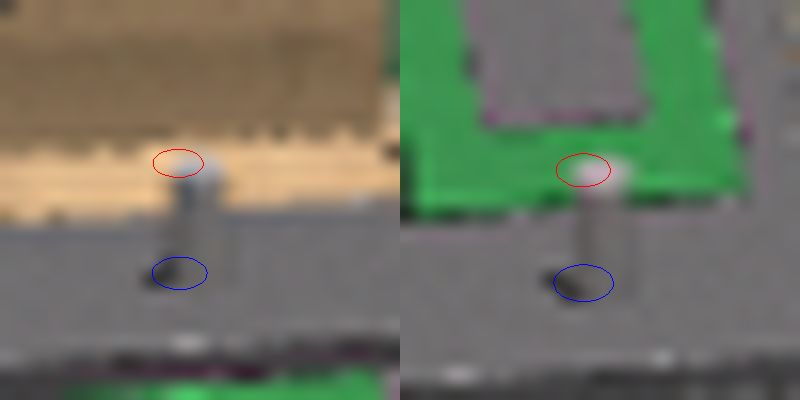

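Call:
{"op": "apply_moves", "data": {
  "rows": [
    [[0.04,0.6,-0.04],0,2.5],
    [[0.04,1.1,-0.04],0,2.5],
    [[0.04,1.4,-0.04],0,2.5],
    [[0.04,1.4,-0.04],0,2.5]
  ]
}}

```text
time: 6.6
tool_pos: [566.5, 131.0, 88.2]
tcp_rot: [-1.574, 0.004, -0.247]
contact_force: [0.9, -0.5, -4.4]
grip_width: 30.0
```

Call:
{"op": "apply_moves", "data": {
  "rows": [
    [[0,0.15,0],0,2.5],
    [[0,0.3,0],0,2.5],
    [[0,0.4,0],0,2.5],
    [[0,0.5,0],0,2.5],
    [[0,0.5,0],0,2.5]
  ]
}}

```text
time: 7.22
tool_pos: [566.4, 131.0, 83.2]
tcp_rot: [-1.574, 0.004, -0.247]
contact_force: [0.3, -0.2, -3.6]
grip_width: 29.6
```

Call:
{"op": "apply_moves", "data": {
  "rows": [
    [[0,0.1,0],0,2.5],
    [[0,0.2,0],0,2.5],
    [[0,0.3,0],0,2.5],
    [[0,0.3,0],0,2.5]
  ]
}}

```text
time: 7.72
tool_pos: [566.4, 130.9, 80.1]
tcp_rot: [-1.574, 0.004, -0.247]
contact_force: [0.4, 0.4, -3.5]
grip_width: 30.0
```

Call:
{"op": "apply_moves", "data": {
  "rows": [
    [[0,0.15,0],0,2.5],
    [[0,0.3,0],0,2.5],
    [[0,0.45,0],0,2.5],
    [[0,0.6,0],0,2.5],
    [[0,0.6,0],0,2.5]
  ]
}}

```text
time: 8.35
tool_pos: [566.2, 130.9, 73.9]
tcp_rot: [-1.574, 0.005, -0.247]
contact_force: [-0.6, 0.5, -3.4]
grip_width: 30.0
```

```bash
python3 -c "
from h import *
plan((566.4,131.,61),-.248)"
```

```text
shift cm [0.02 1.29 0.02] turn 0.001 | at [566.2 130.9  73.9] [-1.574  0.005 -0.247] F [-0.6  0.5 -3.4] M [ 0.05 -0.01 -0.04] w 30.0 t 8.35
```

Call:
{"op": "apply_moves", "data": {
  "rows": [
    [[0,0.15,0],0,2.5],
    [[0,0.3,0],0,2.5],
    [[0,0.45,0],0,2.5],
    [[0,0.6,0],0,2.5],
    [[0,0.7,0],0,2.5]
  ]
}}

```text
time: 8.98
tool_pos: [566.2, 130.9, 66.8]
tcp_rot: [-1.574, 0.005, -0.247]
contact_force: [0.1, -0.1, -4.0]
grip_width: 29.8
```

Call:
{"op": "apply_moves", "data": {
  "rows": [
    [[0,0.1,0],0,2.5],
    [[0,0.2,0],0,2.5],
    [[0,0.3,0],0,2.5],
    [[0,0.4,0],0,2.5]
  ]
}}

```text
time: 9.48
tool_pos: [566.1, 130.9, 62.7]
tcp_rot: [-1.574, 0.005, -0.247]
contact_force: [-0.1, -0.2, -4.0]
grip_width: 29.7
```

Call:
{"op": "apply_moves", "data": {
  "rows": [
    [[0,0.05,0],0,2.5],
    [[0,0.1,0],0,2.5],
    [[0,0.15,0],0,2.5],
    [[0,0.15,0],0,2.5]
  ]
}}

```text
time: 9.98
tool_pos: [566.2, 130.9, 61.3]
tcp_rot: [-1.574, 0.005, -0.247]
contact_force: [-0.6, 0.1, -2.9]
grip_width: 30.0
```

Call:
{"op": "apply_moves", "data": {
  "rows": [
    [[0,0.03,0],0,2.5],
    [[0,0.06,0],0,2.5],
    [[0,0.06,0],0,2.5]
  ]
}}

```text
time: 10.35
tool_pos: [566.2, 130.8, 61.1]
tcp_rot: [-1.574, 0.004, -0.247]
contact_force: [-2.2, -1.5, 2.5]
grip_width: 29.7
```

Call:
{"op": "apply_moves", "data": {
  "rows": [
    [[0,0,0.3],0,2.5],
    [[0,0,0.6],0,2.5],
    [[0,0,0.9],0,2.5],
    [[0,0,1.2],0,2.5],
    [[0,0,1.5],0,2.5]
  ]
}}

```text
time: 10.98
tool_pos: [570.0, 144.7, 61.2]
tcp_rot: [-1.575, 0.004, -0.247]
contact_force: [-3.1, -6.8, 1.9]
grip_width: 29.6
```

```bash
python3 m4.py 6
```

```text
top [[321, 499], [402, 220], [160, 157], [77, 435]]
side [[240, 644], [503, 623], [470, 485], [215, 505]]
shift cm [-0.04 -3.18 -1.41] turn 0.001 | at [570.1 145.   61.2] [-1.575  0.004 -0.247] F [-0.8 -4.4  2. ] M [-0.49  0.14 -0.02] w 29.5 t 11.075
```

View pics/side6.png

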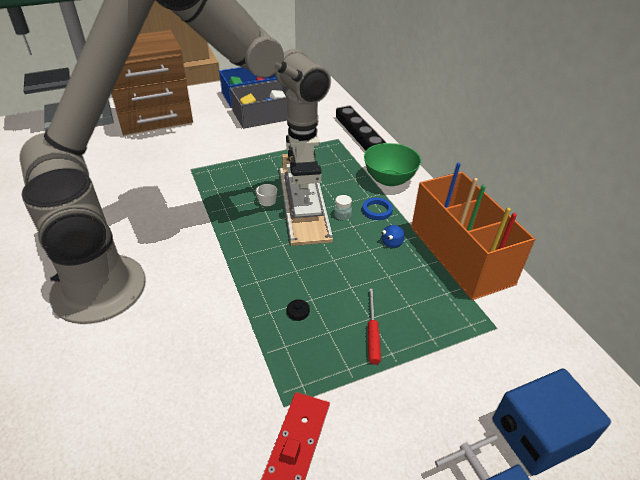

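Call:
{"op": "apply_moves", "data": {
  "rows": [
    [[0,0,0.2],0,2.5],
    [[0,0,0.4],0,2.5],
    [[0,0,0.6],0,2.5],
    [[0,0,0.75],0,2.5]
  ]
}}

```text
time: 11.58
tool_pos: [571.8, 151.7, 61.2]
tcp_rot: [-1.576, 0.004, -0.247]
contact_force: [-3.4, -5.2, 2.5]
grip_width: 29.6
```

Call:
{"op": "apply_moves", "data": {
  "rows": [
    [[0,0,0.1],0,2.5],
    [[0,0,0.2],0,2.5],
    [[0,0,0.25],0,2.5]
  ]
}}

```text
time: 11.95
tool_pos: [572.3, 153.6, 61.2]
tcp_rot: [-1.577, 0.004, -0.247]
contact_force: [-2.8, -5.1, 0.7]
grip_width: 30.0
```

Call:
{"op": "apply_moves", "data": {
  "rows": [
    [[0,0,0.08],0,2.5],
    [[0,0,0.15],0,2.5],
    [[0,0,0.2],0,2.5]
  ]
}}

```text
time: 12.32
tool_pos: [572.6, 155.1, 61.3]
tcp_rot: [-1.578, 0.005, -0.248]
contact_force: [-2.7, -5.3, 1.3]
grip_width: 29.6
```

Call:
{"op": "apply_moves", "data": {
  "rows": [
    [[0,0,0.08],0,2.5],
    [[0,0,0.15],0,2.5]
  ]
}}

```text
time: 12.58
tool_pos: [572.9, 156.0, 61.3]
tcp_rot: [-1.579, 0.005, -0.248]
contact_force: [-3.6, -5.6, 1.1]
grip_width: 29.7
```

```bash
python3 -c "
from h import *
plan((566.4,131.,61),-.248)"
```

```text
shift cm [-0.01  0.05 -2.58] turn 0.0 | at [572.9 156.   61.3] [-1.579  0.005 -0.248] F [-3.6 -5.6  1.1] M [-0.32  0.2  -0.02] w 29.7 t 12.575
```

Call:
{"op": "apply_moves", "data": {
  "rows": [
    [[0,0,0.08],0,2.5],
    [[0,0,0.15],0,2.5],
    [[0,0,0.2],0,2.5]
  ]
}}

```text
time: 12.95
tool_pos: [573.2, 157.4, 61.4]
tcp_rot: [-1.58, 0.005, -0.248]
contact_force: [-3.6, -7.0, 2.2]
grip_width: 29.8
```

Call:
{"op": "apply_moves", "data": {
  "rows": [
    [[0,0,0.08],0,2.5],
    [[0,0,0.15],0,2.5]
  ]
}}

```text
time: 13.2
tool_pos: [573.2, 157.5, 61.5]
tcp_rot: [-1.582, 0.006, -0.248]
contact_force: [-4.7, -11.1, 4.1]
grip_width: 29.5
```

Call:
{"op": "apply_moves", "data": {
  "rows": [
    [[0,0,0.08],0,2.5],
    [[0,0,0.12],0,2.5]
  ]
}}

```text
time: 13.45
tool_pos: [573.2, 157.5, 61.7]
tcp_rot: [-1.584, 0.007, -0.249]
contact_force: [-4.3, -10.3, 3.1]
grip_width: 29.7
```

```bash
python3 m3.py 7 150,150,160,120 240,110,140,120
```

```text
shift cm [  1.31   4.08 -46.93] turn 0.155 | at [573.2 157.5  61.7] [-1.584  0.007 -0.249] F [-4.5 -9.3  2.9] M [-0.61  0.29 -0.12] w 29.7 t 13.55
```

View pics/side7c.png

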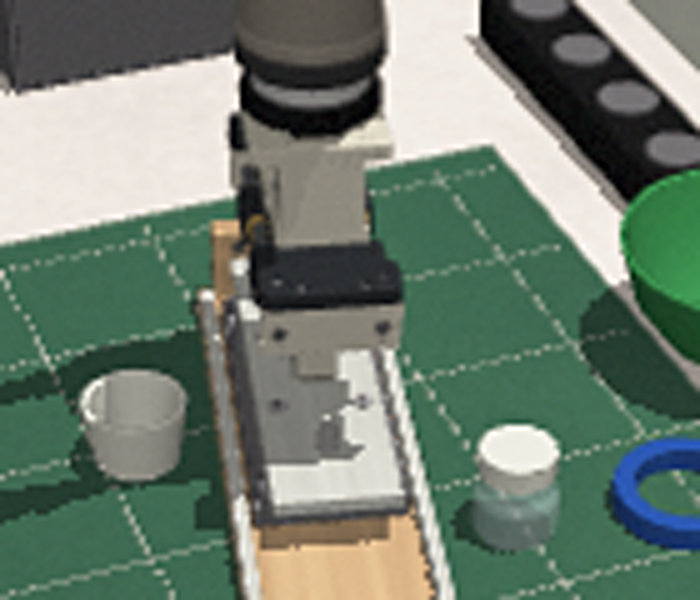

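View pics/top7c.png

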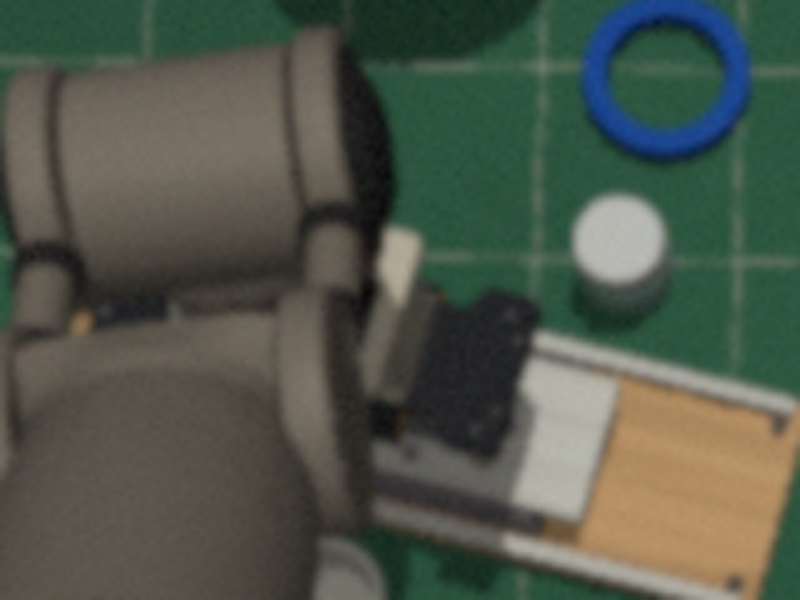

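Call:
{"op": "apply_moves", "data": {
  "rows": [
    [[0,0,0],0,3.3],
    [[0,0,0],0,4.0],
    [[0,0,0],0,5.0],
    [[0,0,0],0,5.5],
    [[0,0,0],0,5.5]
  ]
}}

```text
time: 14.18
tool_pos: [573.2, 157.6, 61.7]
tcp_rot: [-1.584, 0.007, -0.249]
contact_force: [0.5, 0.1, 0.1]
grip_width: 54.7
```

```bash
python3 -c "
from h import *
plan((573.2,157.5,61.7),-.249)"
```

```text
shift cm [ 0.   -0.   -0.01] turn 0.0 | at [573.2 157.6  61.7] [-1.584  0.007 -0.249] F [0.5 0.1 0.1] M [0.   0.02 0.02] w 54.7 t 14.175
```

Released, with no residual force. Lifting straight up and backing away so I can check.

Call:
{"op": "apply_moves", "data": {
  "rows": [
    [[0,-1,0],0,5.5],
    [[0,-3,0],0,5.5],
    [[0,-7,0],0,5.5],
    [[0,-12,0],0,5.5],
    [[0,-16,0],0,5.5]
  ]
}}

```text
time: 14.8
tool_pos: [575.0, 159.5, 224.7]
tcp_rot: [-1.583, 0.004, -0.249]
contact_force: [-0.0, -0.4, 0.2]
grip_width: 55.2
```

Call:
{"op": "apply_moves", "data": {
  "rows": [
    [[0,0,-6],0,5.5],
    [[0,0,-12],0,5.5],
    [[0,0,-18],0,5.5],
    [[0,0,-24],0,5.5],
    [[0,0,-30],0,5.5]
  ]
}}

```text
time: 15.42
tool_pos: [500.6, -133.0, 229.3]
tcp_rot: [-1.583, 0.003, -0.248]
contact_force: [1.7, -0.1, 0.4]
grip_width: 55.1
```

```bash
python3 m3.py 8 150,170,170,120 240,130,140,120
```

```text
shift cm [  1.3   20.45 -16.4 ] turn 0.149 | at [ 500.  -136.4  229.2] [-1.585  0.003 -0.255] F [-0.3 -0.2  0.3] M [ 0.07 -0.01 -0.03] w 55.0 t 15.525
```

View pics/side8c.png

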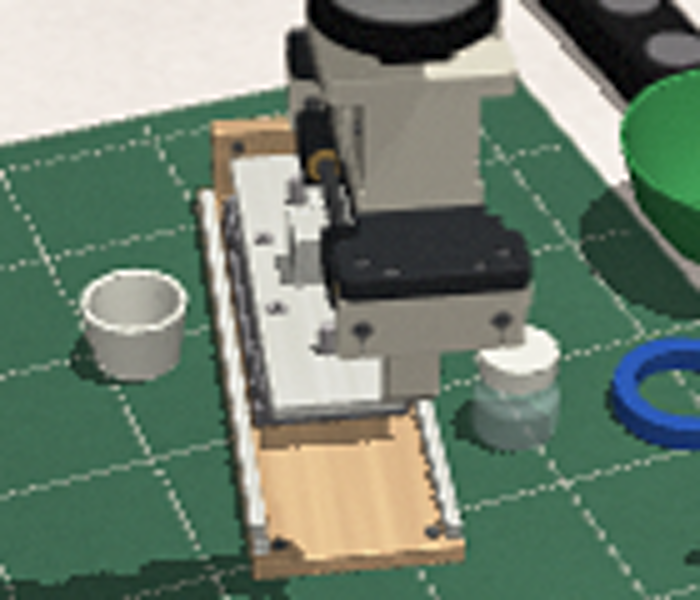

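View pics/top8c.png

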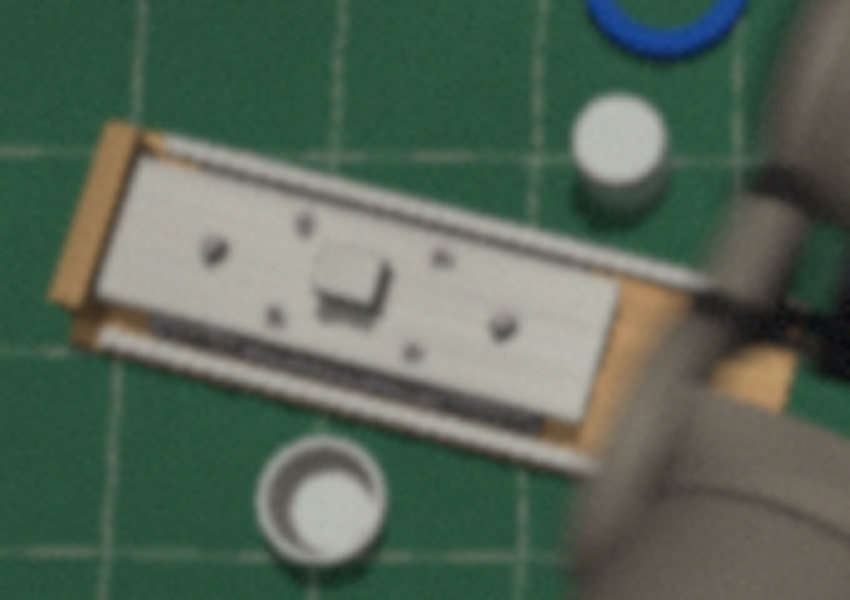

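Call:
{"op": "apply_moves", "data": {
  "rows": [
    [[-4,-3,-5],0,5.5],
    [[-6,-4,-11],0,5.5],
    [[-6,-4,-17],0,5.5],
    [[-6,-4,-17],0,5.5],
    [[-6,-4,-17],0,5.5]
  ]
}}

```text
time: 16.15
tool_pos: [399.5, -284.9, 271.9]
tcp_rot: [-1.584, 0.003, -0.256]
contact_force: [0.0, -0.6, 0.5]
grip_width: 54.8
```

```bash
python3 m3.py 9 150,190,90,90 280,140,60,80; python3 - <<'E'
from h import *
P=(np.array([(140,58),(93,197)])/5-.5)+(150,190)  # placeholder plate end corners
t=cv2.imread("pics/top9.png"); cv2.imwrite("pics/z9.png",cv2.resize(t[185:245,155:215],None,fx=10,fy=10,interpolation=cv2.INTER_CUBIC))
s=cv2.imread("pics/side9.png"); cv2.imwrite("pics/z9s.png",cv2.resize(s[140:220,275:335],None,fx=7.5,fy=7.5,interpolation=cv2.INTER_CUBIC))
E
```

```text
shift cm [ 7.29 24.45  0.42] turn 0.151 | at [ 400.  -283.8  271.8] [-1.584  0.003 -0.253] F [-0.3  0.4  0.3] M [-0.07 -0.01 -0.01] w 55.0 t 16.25
```

View pics/z9.png

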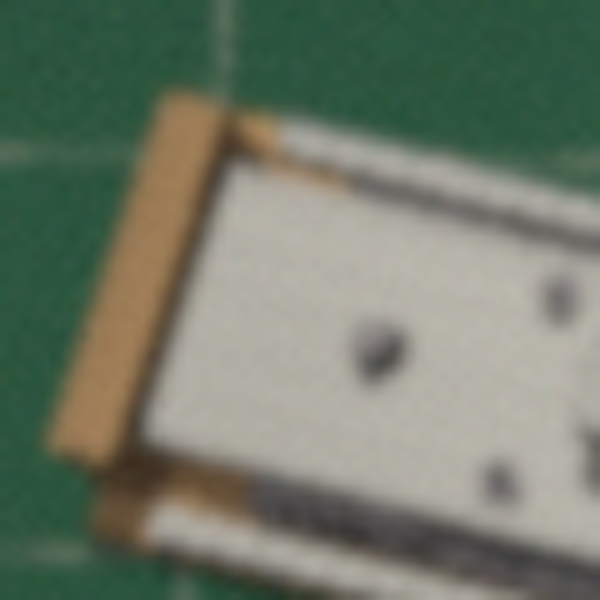

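View pics/z9s.png

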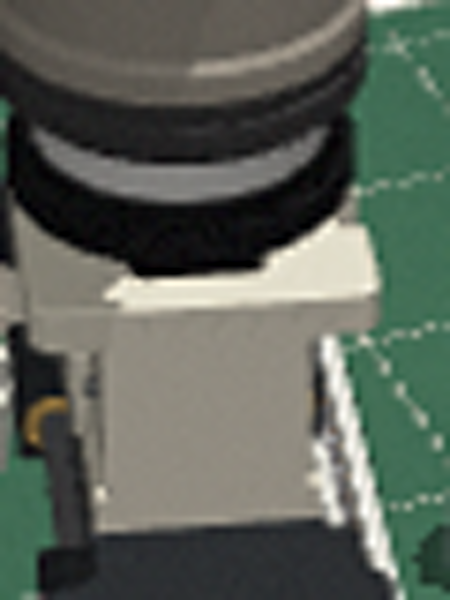

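```bash
python3 - <<'E'
from h import *
t=cv2.imread("pics/top9.png").astype(np.float32); t0=cv2.imread("pics/top0.png").astype(np.float32)
y=-.248; ex=np.array([np.cos(y),np.sin(y),0]); ey=np.array([-np.sin(y),np.cos(y),0])
C=np.array([573.2,157.6,0])
# profiles vs distance along ey from C, averaged over ex in +-25, at plane z
for z,im in ((42,t),(60,t)):
    d=np.arange(112,132,.5) ; d=d if z==42 else np.arange(112,132,.5)
    P=np.array([[C+dd*ey+s*ex+[0,0,z] for s in np.arange(-25,26,2.)] for dd in d])
    uv=proj("top",P).reshape(len(d),-1,2).astype(np.float32)
    v=cv2.remap(im,uv[...,0],uv[...,1],cv2.INTER_LINEAR).mean(1)
    print(z,[(float(a),[int(q) for q in b]) for a,b in zip(d[::2],v[::2])])
d=np.arange(-128,-112,1.);P=np.array([[C+dd*ey+s*ex+[0,0,42] for s in np.arange(-25,26,2.)] for dd in d])
uv=proj("top",P).reshape(len(d),-1,2).astype(np.float32); print([(a,b.astype(int).tolist()) for a,b in zip(d,cv2.remap(t,uv[...,0],uv[...,1],cv2.INTER_LINEAR).mean(1))])
E
```

```text
42 [(112.0, [166, 175, 178]), (113.0, [166, 175, 177]), (114.0, [165, 175, 177]), (115.0, [165, 174, 177]), (116.0, [163, 173, 176]), (117.0, [160, 170, 173]), (118.0, [154, 164, 167]), (119.0, [145, 155, 158]), (120.0, [131, 141, 145]), (121.0, [114, 124, 130]), (122.0, [96, 107, 114]), (123.0, [79, 92, 102]), (124.0, [66, 83, 97]), (125.0, [62, 83, 101]), (126.0, [64, 90, 112]), (127.0, [70, 100, 126]), (128.0, [76, 110, 139]), (129.0, [81, 117, 148]), (130.0, [84, 121, 154]), (131.0, [86, 124, 156])]
60 [(112.0, [156, 165, 168]), (113.0, [147, 156, 159]), (114.0, [133, 143, 147]), (115.0, [116, 126, 131]), (116.0, [98, 108, 115]), (117.0, [80, 93, 102]), (118.0, [67, 83, 96]), (119.0, [62, 82, 100]), (120.0, [63, 89, 110]), (121.0, [69, 99, 124]), (122.0, [75, 109, 138]), (123.0, [81, 116, 147]), (124.0, [84, 121, 153]), (125.0, [85, 124, 156]), (126.0, [86, 124, 157]), (127.0, [86, 124, 157]), (128.0, [86, 124, 156]), (129.0, [85, 123, 155]), (130.0, [85, 122, 154]), (131.0, [84, 121, 152])]
[(np.float64(-128.0), [99, 143, 180]), (np.float64(-127.0), [98, 142, 179]), (np.float64(-126.0), [98, 140, 177]), (np.float64(-125.0), [96, 137, 172]), (np.float64(-124.0), [95, 133, 166]), (np.float64(-123.0), [94, 129, 159]), (np.float64(-122.0), [97, 126, 152]), (np.float64(-121.0), [105, 128, 147]), (np.float64(-120.0), [117, 134, 147]), (np.float64(-119.0), [131, 144, 153]), (np.float64(-118.0), [145, 156, 161]), (np.float64(-117.0), [157, 167, 170]), (np.float64(-116.0), [166, 175, 177]), (np.float64(-115.0), [171, 180, 182]), (np.float64(-114.0), [174, 183, 184]), (np.float64(-113.0), [175, 184, 186])]
```

View pics/top9.png

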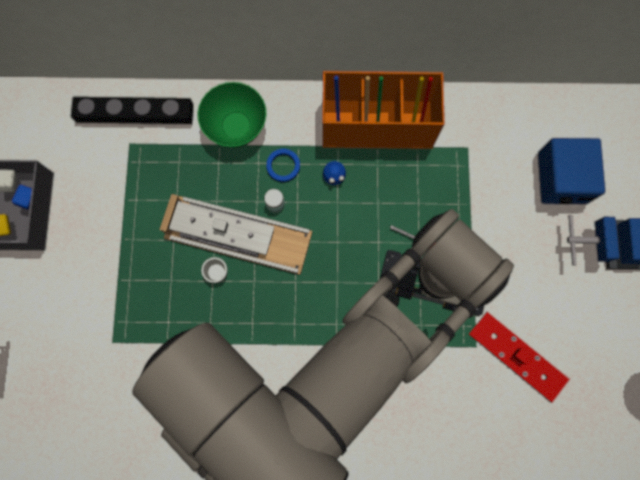

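```bash
python3 -c "
from h import *
print(order.close_job(), bot.get_obs()['time'])"
```

```text
the job is handed in; nothing more can be done
the job is handed in; nothing more can be done
```

The bare-aluminium template is on the jig with both pins through its end holes, its end is against the stop, and the job is handed in. It took about 16 s of the 69 s; no verdict is reported.

- **Pick and seating:** I gripped the template by its handle and lowered it over the pins. It went down the full pin height with no extra force. It touched the carriage at a tool height of 61.2 mm, the height expected for fully seated, pressing with about 6 N.
- **Push to the stop:** The carriage slid about 27 mm, pushed with roughly 6 N. It then stopped moving, and the push force rose to about 12 N, well under the 40 N limit. I let go there and lifted clear.
- **Last checks:** The top view shows both pins in their holes. The measured gap between plate end and stop is about 0 (within 0.5 mm). The cup, jar and ring look undisturbed and nothing touches the robot.
- **What disagreed or failed:**
  - The two cameras differed by several mm in absolute position, so I aligned the plate to the pins relative to each other in the same pictures.
  - The tool tilted by about 0.01 rad while pushing, and I saw no sign of it in the plate after release.
  - The gripper blocked the final side view, and the arm partly hid the wheel and screwdriver in the final top view. The wheel and screwdriver were in place in the last side view, taken during the push.

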